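Pulse the cordless chopper

TASK

Get the cordless chopper pulsing: take the flat battery out of its charger and slide it fully home, upright, into the slot beside the chopper's bowl, then fit the white bayonet lid down into the bowl's collar and twist it clockwise to the half-way (green) mark, stopping well before the red mark where it clicks into lock. The lid is sprung and turns back if let go, so finish while still gripping it and holding it at the green mark. Leave everything else on the bench alone.

Things in the scene. Friction and masses are not known exactly. Their poses are not given: they have to be found in the camera images.
- chopper: Cordless chopper, fixed: white motor base 132 mm across, clear bowl, grey collar 128 mm across with its top 120 mm above the bench. Beside it, in its own +y, a white block with the battery slot (40 x 80 mm in its x, y, 65 mm high, centre 115 mm from the bowl's axis). Origin on the bowl's axis at bench level, z up. Past about 70 degrees of turn from the gaps the lid counts as locked.
- mouth (a point): Centre of the collar's top face; axes as the chopper's. A flange 5 mm thick reaches in to 42 mm from the axis, cut by two gaps, 16 mm or wider, at +x and -x (white marks) where the lid's two lugs go down, either in either. A stop under the flange bars anticlockwise turning. Red marks (lock) lie 90 degrees clockwise of the gaps. When the lid is seated its origin is 14 mm below this point.
- half_mark (a point): One of the two green half-way marks on the collar's top, 58 mm from the bowl's axis, 45 degrees clockwise (seen from above) of the entry gap at the chopper's +x. The lid's handle bar points at the green marks when half-way.
- slot (a point): Centre of the battery slot's mouth, 65 mm above the bench; axes as the chopper's. The slot is 18.4 mm (x) by 52.4 mm (y), 45 mm deep, straight down, mouth chamfered by 2 mm.
- spring_ring (a joint): Sprung ring in the collar that the lid's lugs push round: 0 at rest, grows (rad) as the lid turns clockwise. The lugs meet it about 5 degrees into the turn, so it reads about 0.70 with the lid at 45 degrees; end of travel 1.48. Spring about 0.07 N m at 0, 0.16 N m half-way; it turns the lid back if released.
- lid: White bayonet lid, about 120 g, upright on the bench. Origin at its underside's centre, z up, x along its orange handle bar. Plug radius 40 mm, z 0 to 14; cap radius 50 mm, z 14 to 20; bar z 20 to 54, 64 mm long (x), 18 mm thick (y). Lugs on the plug at +x and -x: 10 mm wide, out to 48 mm, z 2 to 7. Enters the gaps with its x along the chopper's x, either way round.
- battery: Flat black battery with an orange band at its top, 16 mm (x) by 50 mm (y) by 86 mm tall, 160 g. Origin at the centre of its underside, z up. Starts standing in the charger, 34 mm deep. Fully home in the chopper its underside is 45 mm below slot. It goes in either way round about z, but not upside down.
- cradle: Grey battery charger, fixed to the bench, 60 x 90 mm (x, y), 42 mm high, with a loose upright pocket (20 x 54 mm, 34 mm deep) at its centre. Origin under its centre, same axes as the battery standing in it.
- lunch_tin: Navy stainless lunch tin with a side clamp, 114 x 154 x 57 mm, bystander. Origin under its centre.
- ramekin: Cream ramekin, 84 mm across, 45 mm high, bystander. Origin under its centre.
- drink_bottle: Green drink bottle, 66 mm across, 200 mm high, bystander. Origin under its centre.
- silicone_lid: Grey flat silicone lid, 110 mm across, 18 mm high with its knob, bystander (not the chopper's lid). Origin under its centre.
- paddle: Acacia serving paddle, blade 100 x 150 mm (x, y), 14 mm thick, with a 28 mm wide handle reaching to 163 mm from the origin along +y, bystander. Origin under the blade's centre.
There are look-alikes about, which are no part of the job. What is meant by the battery is not yellow, and is the larger of those in its own colour.

How it is judged:
By the outcome, as a careful person would: the job done as asked, in the order asked, and still so for the second after the job is handed in, while the arm keeps its last pose, push and grip.
It also fails if it takes over 72 s, if anything falls off the work surface, if the arm or the gripper's body presses on something with over 40 N, if the wrist force passes 120 N, or if a joint passes its speed limit or range.

ROBOT

A 7-joint arm with a two-finger parallel gripper is mounted at the origin on the work surface. World frame = base frame: x ahead of the robot, y to its left, z up, the work surface at z = 0. Lengths are in mm, angles in rad, forces in N, time in s.
With the tool pointing down it reaches from about 400 to 875 mm from the base axis. Payload 4.4 kg.
Tool frame: the origin (TCP) lies at the very end of the fingers, on their centre line; the grasp point (between the pads) lies 19 mm behind it; z points along the fingers, y is the line along which they close (so a half turn about z gives the same grasp; the last joint's range is limited). The gripper opens to 85 mm and grips with 20 to 120 N. Pads are 22 mm wide; open, the fingers measure 114 mm over their backs; the gripper's body (76 mm by 85 mm) begins 54 mm behind the grasp point. The pads swing forward as they close: fully open they stand 13 mm farther back than shut.
Start: joints at [-1.371, 0.628, 0.038, 1.517, -0.027, 0.996, -0.02], TCP at [170.718, 627.195, 231.313] pointing down, gripper open.
Joint ranges: [-3.06, 3.06], [-0.37, 2.12], [-1.25, 1.32], [0.18, 2.47], [-1.1, 4.24], [0.23, 1.98], [-2.94, 2.94]. Speed limits (rad/s): [2.57, 2.57, 3.14, 3.14, 3.14, 3.14, 3.14].

INTERFACE

Orientations are given as [roll, pitch, yaw] about the fixed x, y, z axes, in that order (R = Rz(yaw) Ry(pitch) Rx(roll)).
In Python, from cell import read_state, get_image, camera_params, finish_job gives the robot as it stands.
- The arm moves only by the tool arm_command, never from a script. Its argument "deltas" is a list of rows, each an object of numbers: "dx", "dy", "dz": the shift along the world's x, y, z in m; "yaw": the turn about the world's z in degrees; "jaw": the opening, from 0 (shut) to 1 (fully open). A call has 1 to 20 rows; each row is the pose to reach, as a shift and turn from the pose commanded when the call began; what a row does not reach only later rows make up. A row lasts 1/10 s, in which the tool goes at most 50 mm and 8.59 degrees, less where a joint would pass 70% of its speed; a pose out of reach is approached as far as the arm can. A call with a gripper value outside its range is refused whole. The fingers move at their own pace and stop on an object; the grip force is fixed at half the most. Time passes only in rows, so rows that repeat a pose let the fingers close. It gives the time, the measured TCP pose, the force, the opening and the grip force at its end, in the units of the state.
- read_state(): the state, without advancing time (a new reading comes with each control period).
- get_image(name): name is "side" or "top"; returns (picture, depth): 400x640x3 uint8, red, green, blue; 400x640 float32, mm along the optical axis (not along the pixel's ray), 0 where there is no reading.
- camera_params(name): a dict with "camera_matrix" (3x3 intrinsics, pixels), "k1" (the pictures are not rectified: a ray, as slopes to the right and down, at radius r is drawn at 1 + k1 r^2 times it, then the intrinsics apply), "extrinsics" (4x4, takes a point from camera to world coordinates). Camera axes: x right, y down, z forward; pixel columns grow to the right and rows downward; lengths in mm; the calibration is good to about 2 mm. A picture is of the moment at which its call begins. camera_params takes no time and is no camera call.
- finish_job(): hands the job in; it is judged then, once.
The state is a dict: "clock": time; "qpos": joint angles; "qd": joint speeds; "tau": joint torques, N m; "eef_pos": TCP position; "tool_rot": TCP orientation; "force": force on the tool from outside, world axes, zero at the start; "torque": the same for the moment, N m; "width": finger opening in mm; "gripper_force": force on a finger pad.
Only numpy, scipy, OpenCV 4.12 (cv2) and the standard library are available. Lean on these libraries where they do the work, as an engineer would, in place of code of your own. Each camera call takes 0.05 s, during which the arm holds its last target. There are 200 camera calls.

## Working session

There is one attempt and no reset: what is moved stays moved. The work goes in short steps, Python scripts to look and compute and a tool call to move; the robot and the scene stay as the last step left them, time stands still between calls to the robot, and variables do not carry over. Pictures are saved under pics/ and viewed, at most 10 in all, crops included, and the job is handed in when it is done.

Besides the shell and the picture viewer there is one more tool, called after "Request:" by a JSON object that holds its "fn" and its "kwargs", one argument or row to a line. arm_command: Moves the arm, as the interface text tells. Its arguments: {"type":"object","properties":{"deltas":{"type":"array"}},"required":["deltas"]}

```bash
ls; mkdir -p pics; cat > h.py <<'E'
import numpy as np, cv2
from cell import *
def grab(n):
    im,d=get_image(n); np.save(f'{n}_im.npy',im); np.save(f'{n}_d.npy',d); return im,d
def load(n): return np.load(f'{n}_im.npy'),np.load(f'{n}_d.npy')
def save(im,f): cv2.imwrite('pics/'+f,im[:,:,::-1])
def rays(n,uv):
    p=camera_params(n);K=np.array(p['camera_matrix'],float);E=np.array(p['extrinsics'],float)
    uv=np.asarray(uv,float).reshape(-1,1,2)
    s=cv2.undistortPoints(uv,K,np.array([p['k1'],0,0,0,0.])).reshape(-1,2)
    r=np.c_[s,np.ones(len(s))]
    return E[:3,3],r@E[:3,:3].T
def on_plane(n,uv,z):
    o,r=rays(n,uv); return o+r*((z-o[2])/r[:,2])[:,None]
def cloud(n,uv,d):
    uv=np.asarray(uv,int).reshape(-1,2);o,r=rays(n,uv); return o+r*d[uv[:,1],uv[:,0]][:,None]
def full(n,d):
    h,w=d.shape;u,v=np.meshgrid(range(w),range(h));return cloud(n,np.c_[u.ravel(),v.ravel()],d).reshape(h,w,3)
E
python3 - <<'E'
from h import *
for n in('top','side'):
    im,d=grab(n);save(im,n+'0.png');p=camera_params(n);print(n,p)
print(read_state())
E
```

```text
pics
top {'camera_matrix': array([[478.87234084,   0.        , 316.50947294],
       [  0.        , 478.87234084, 204.63410852],
       [  0.        ,   0.        ,   1.        ]]), 'k1': -0.05796288076355906, 'extrinsics': array([[-1.64318996e-02, -9.94903623e-01,  9.94825262e-02,
         4.37459223e+02],
       [-9.99765916e-01,  1.77493426e-02,  1.23723450e-02,
        -3.62646305e+01],
       [-1.40750403e-02, -9.92559378e-02, -9.94962387e-01,
         1.34482937e+03],
       [ 0.00000000e+00,  0.00000000e+00,  0.00000000e+00,
         1.00000000e+00]])}
side {'camera_matrix': array([[416.84896379,   0.        , 322.03176577],
       [  0.        , 416.84896379, 203.76580854],
       [  0.        ,   0.        ,   1.        ]]), 'k1': -0.0791249160034652, 'extrinsics': array([[ 7.26422488e-01, -4.86841419e-01,  4.85072986e-01,
         5.71156956e+01],
       [-6.87179037e-01, -5.24568189e-01,  5.02606393e-01,
        -5.35064483e+02],
       [ 9.76424803e-03, -6.98436574e-01, -7.15605346e-01,
         8.43653343e+02],
       [ 0.00000000e+00,  0.00000000e+00,  0.00000000e+00,
         1.00000000e+00]])}
{'clock': 0.1, 'qpos': array([-1.37077767,  0.62924426,  0.03844591,  1.51825702, -0.02702976,
        0.99634226, -0.01998395]), 'qd': array([-2.19570320e-04, -2.69336188e-03,  5.94839069e-04, -3.21483123e-03,
        3.21363191e-04,  7.76113833e-05, -1.59748812e-03]), 'tau': array([ 4.21541015e-03, -5.64530504e+01,  1.23128682e+00, -1.93970400e+01,
        1.14347582e-02,  5.46059120e-03, -2.40861436e-05]), 'eef_pos': array([170.56791397, 626.63241584, 230.49066741]), 'tool_rot': array([-3.13985928e+00, -7.17101862e-06,  2.87577316e+00]), 'force': array([-0.69944264, -0.57724974,  0.15686901]), 'torque': array([-0.03636286,  0.01298804, -0.00875074]), 'gripper_force': 0.0, 'width': 85.67658459199312}
```

View pics/top0.png

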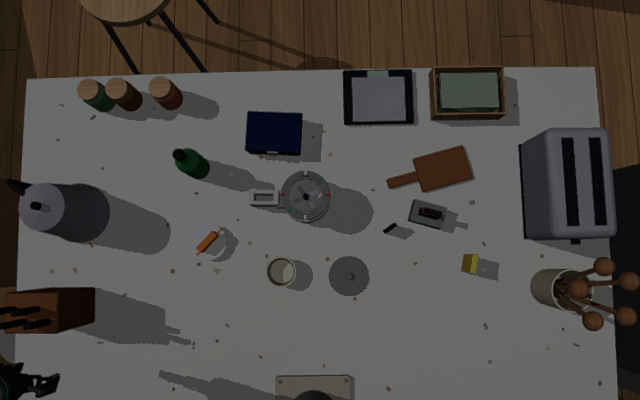

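View pics/side0.png

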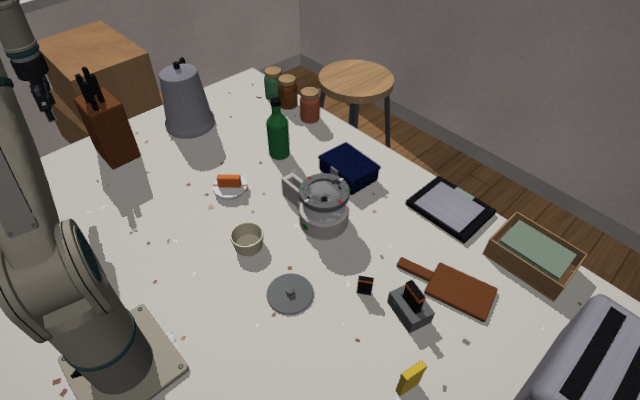

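Candidates for the battery, as top-view pixels: black with an orange band in the grey charger (430,213), a smaller black one with an orange band on the bench (390,228), and a yellow one (470,263). The one in the charger fits the description, being larger and not yellow. The chopper's bowl is at (304,196), the slot at (263,198) and the lid at (210,242).

```bash
python3 - <<'E'
from h import *
im,d=load('top');s,ds=load('side')
def g(a): return np.clip(a.astype(float)*1.7,0,255).astype(np.uint8)
f=lambda a,w,h:cv2.resize(g(a),(w,h),interpolation=cv2.INTER_CUBIC)
a=f(im[150:245,235:345],440,380)   # x4
b=f(im[190:250,370:460],360,240)   #x4
c=f(s[165:245,270:360],360,320)
e=f(im[215:270,180:240],240,220)
out=np.zeros((600,800,3),np.uint8);out[:380,:440]=a;out[:240,440:]=b;out[240:560,440:]=c;out[380:,:240]=e
save(out,'crop1.png')
P=full('top',d)
for nm,(x0,x1,y0,y1) in dict(chop=(245,335,165,230),batt=(405,450,195,232),small=(380,400,218,240),lid=(190,235,220,270)).items():
    z=P[y0:y1,x0:x1,2];print(nm,np.histogram(z,bins=np.arange(-10,150,5)))
E
```

```text
chop (array([ 149, 1620, 1385,   95,    8,   49,   49,   38,   44,   25,   17,
         42,  397,  322,  180,  162,   60,   22,   68,   40,    9,    2,
          4,    8,   38,  555,  423,   12,    0,    0,    0]), array([-10,  -5,   0,   5,  10,  15,  20,  25,  30,  35,  40,  45,  50,
        55,  60,  65,  70,  75,  80,  85,  90,  95, 100, 105, 110, 115,
       120, 125, 130, 135, 140, 145]))
batt (array([ 34, 427, 371,  42,  11,  11,  16,  17,  18, 167, 308,  62,   6,
         7,   5,   5,   8,   7,   6,  16,  82,  28,   1,   0,   0,   0,
         0,   0,   0,   0,   0]), array([-10,  -5,   0,   5,  10,  15,  20,  25,  30,  35,  40,  45,  50,
        55,  60,  65,  70,  75,  80,  85,  90,  95, 100, 105, 110, 115,
       120, 125, 130, 135, 140, 145]))
small (array([ 20, 190, 150,  12,   3,   2,   1,   2,   0,   2,   1,   2,  10,
        30,  14,   0,   0,   0,   0,   0,   0,   0,   0,   0,   0,   0,
         0,   0,   0,   0,   0]), array([-10,  -5,   0,   5,  10,  15,  20,  25,  30,  35,  40,  45,  50,
        55,  60,  65,  70,  75,  80,  85,  90,  95, 100, 105, 110, 115,
       120, 125, 130, 135, 140, 145]))
lid (array([ 69, 637, 503,  26,  36, 427, 318,  19,  11,  10,   9,  29,  98,
        43,   2,   0,   0,   0,   0,   0,   0,   0,   0,   0,   0,   0,
         0,   0,   0,   0,   0]), array([-10,  -5,   0,   5,  10,  15,  20,  25,  30,  35,  40,  45,  50,
        55,  60,  65,  70,  75,  80,  85,  90,  95, 100, 105, 110, 115,
       120, 125, 130, 135, 140, 145]))
```

View pics/crop1.png

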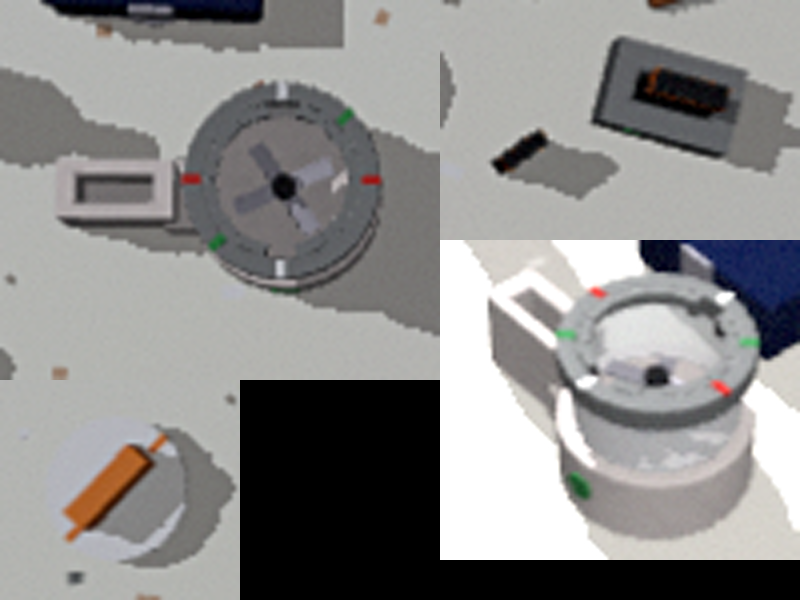

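The crop confirms that the battery in the charger, orange at its top and 94 mm high, is the right one. The black look-alike is only about 58 mm tall. The chopper's white marks are at ±x and its yaw is close to 0.

```bash
cat > m.py <<'E'
from h import *
from scipy.optimize import least_squares
def circ(xy,R=None):
    c=xy.mean(0)
    if R: s=least_squares(lambda p:np.hypot(*(xy-p).T)-R,c,loss='soft_l1');return s.x
    s=least_squares(lambda p:np.hypot(*(xy-p[:2]).T)-p[2],[*c,50],loss='soft_l1');return s.x
def cont(m):
    cs,_=cv2.findContours(m.astype(np.uint8),cv2.RETR_EXTERNAL,cv2.CHAIN_APPROX_NONE);return max(cs,key=len).reshape(-1,2)
def rect(n,m,z):
    x=on_plane(n,cont(m),z)[:,:2].astype(np.float32);r=cv2.minAreaRect(x)
    b=cv2.boxPoints(r);e=b[1]-b[0],b[2]-b[1];l=max(e,key=np.linalg.norm)
    M=on_plane(n,np.argwhere(m)[:,::-1],z)[:,:2].mean(0)
    return np.round([*r[0],*sorted(r[1]),np.degrees(np.arctan2(l[1],l[0]))%180,*M],1)
def near(P,c,r): return np.hypot(P[...,0]-c[0],P[...,1]-c[1])<r
def marks(n,im,P,c):
    I=im.astype(int);R,G,B=I[...,0],I[...,1],I[...,2]
    reg=near(P,c,70)&(abs(P[...,2]-120)<12)
    out=[]
    for nm,m in(('red',(R>1.8*G)&(R>60)),('green',(G>1.5*R)&(G>B+15)&(G>50)),('white',(I.min(2)>125))):
        k,l,s,ce=cv2.connectedComponentsWithStats((m&reg).astype(np.uint8))
        for i in range(1,k):
            if s[i,4]>=4: print(n,nm,s[i,4],on_plane(n,ce[i],120)[0,:2].round(1))
E
python3 - <<'E'
from m import *
for n in('top','side'):
    im,d=load(n);P=full(n,d);z=P[...,2]
    I=im.astype(int);R,G,B=I[...,0],I[...,1],I[...,2]
    o=(R>1.6*G)&(R>60)
    def reg(u): return on_plane(n,[u],0)[0,:2]
    if n=='top':
        cc,cb,cl,cs=[on_plane('top',[u],h)[0,:2] for u,h in(((304,196),120),((430,213),94),((210,242),30),((263,198),65))]
        print(cc,cb,cl,cs)
    marks(n,im,P,cc)
    m=near(P,cc,80)&(abs(z-120)<10)
    print(n,'collar',circ(on_plane(n,cont(m),120)[:,:2]).round(1))
    print(n,'batt',rect(n,near(P,cb,45)&(z>80)&(z<105),94))
    print(n,'cradle',rect(n,near(P,cb,75)&(abs(z-42)<8)|near(P,cb,45)&(z>30),42))
    print(n,'lid bar',rect(n,near(P,cl,60)&(z>46)&(z<62),54))
    print(n,'lid cap',circ(on_plane(n,cont(near(P,cl,75)&(z>13)),20)[:,:2]).round(1))
    m=near(P,cs,60)&(abs(z-65)<7)&~near(P,cc,66); print(n,'block',rect(n,m,65))
    k,l,s,ce=cv2.connectedComponentsWithStats((~m).astype(np.uint8))
    for i in range(1,k):
        if 20<s[i,4]<3000: print(' hole',rect(n,l==i,65),s[i,4])
E
```

```text
[582.85274787  10.82652376] [ 535.19045208 -317.73717798] [470.69254966 275.28003565] [585.97065061 123.61265853]
top red 10 [588.5  66.3]
top red 9 [585.5 -49.1]
top green 8 [626.9 -34.1]
top green 9 [546.5  50.8]
top collar [586.6   8.3  62.6]
top batt [ 537.8 -323.8   18.1   52.1   73.6  538.  -324. ]
top cradle [ 538.3 -323.1   62.2   90.    74.   538.5 -323.2]
top lid bar [471.7 281.8  19.4  64.7 134.4 472.7 281.4]
top lid cap [472.4 281.   48.5]
top block [588.7 122.3  38.   78.9  89.  588.8 122.4]
 hole [588.7 123.6  16.3  48.9  88.9 589.1 122.8] 127
side red 5 [587.5  65.1]
side red 11 [584.8 -51. ]
side green 5 [546.9  49.5]
side green 6 [626.9 -35.4]
side white 9 [644.5   5.6]
side white 11 [528.2   8.8]
side collar [583.9   3.4  64.9]
side batt [ 532.4 -327.7   22.7   54.    74.5  532.3 -328.3]
side cradle [ 536.9 -325.7   72.6   96.8   74.5  535.9 -326.3]
side lid bar [468.4 276.2  29.4  65.8 137.  470.9 277.6]
side lid cap [471.1 279.2  50.9]
side block [587.3 120.7  45.7  82.   88.8 585.7 131.5]
```

Request:
{"fn": "arm_command", "kwargs": {
  "deltas": [
    {"dx": 0.28, "dy": -0.18, "dz": 0.01, "yaw": -8, "jaw": 1},
    {"dx": 0.28, "dy": -0.18, "dz": 0.01, "yaw": -16, "jaw": 1},
    {"dx": 0.28, "dy": -0.18, "dz": 0.01, "yaw": -22, "jaw": 1},
    {"dx": 0.28, "dy": -0.18, "dz": 0.01, "yaw": -26, "jaw": 1},
    {"dx": 0.28, "dy": -0.18, "dz": 0.01, "yaw": -30, "jaw": 1},
    {"dx": 0.28, "dy": -0.18, "dz": 0.01, "yaw": -34, "jaw": 1},
    {"dx": 0.28, "dy": -0.18, "dz": 0.01, "yaw": -38, "jaw": 1},
    {"dx": 0.39, "dy": -0.527, "dz": 0.01, "yaw": -42, "jaw": 1},
    {"dx": 0.39, "dy": -0.527, "dz": 0.01, "yaw": -46, "jaw": 1},
    {"dx": 0.39, "dy": -0.527, "dz": 0.01, "yaw": -50, "jaw": 1},
    {"dx": 0.39, "dy": -0.527, "dz": 0.01, "yaw": -54, "jaw": 1},
    {"dx": 0.39, "dy": -0.527, "dz": 0.01, "yaw": -58, "jaw": 1},
    {"dx": 0.39, "dy": -0.527, "dz": 0.01, "yaw": -62, "jaw": 1},
    {"dx": 0.39, "dy": -0.527, "dz": 0.01, "yaw": -66, "jaw": 1},
    {"dx": 0.39, "dy": -0.727, "dz": 0.0, "yaw": -70, "jaw": 1},
    {"dx": 0.39, "dy": -0.727, "dz": 0.0, "yaw": -75, "jaw": 1},
    {"dx": 0.39, "dy": -0.727, "dz": -0.02, "yaw": -80, "jaw": 1},
    {"dx": 0.39, "dy": -0.727, "dz": -0.04, "yaw": -85, "jaw": 1},
    {"dx": 0.38, "dy": -0.85, "dz": -0.06, "yaw": -88, "jaw": 1},
    {"dx": 0.38, "dy": -0.85, "dz": -0.06, "yaw": -91, "jaw": 1}
  ]
}}

```text
clock: 2.1
eef_pos: [553.2, -178.1, 180.1]
tool_rot: [-3.14, -0.0, 1.286]
force: [-0.0, 0.4, 0.1]
width: 85.7
gripper_force: 0.0
```

Request:
{"fn": "arm_command", "kwargs": {
  "deltas": [
    {"dx": -0.013, "dy": -0.1, "dz": -0.05, "yaw": 0, "jaw": 1},
    {"dx": -0.013, "dy": -0.1, "dz": -0.05, "yaw": 0, "jaw": 1},
    {"dx": -0.013, "dy": -0.1, "dz": -0.05, "yaw": 0, "jaw": 1},
    {"dx": -0.013, "dy": -0.1, "dz": -0.05, "yaw": 0, "jaw": 1},
    {"dx": -0.013, "dy": -0.1, "dz": -0.05, "yaw": 0, "jaw": 1}
  ]
}}

```text
clock: 2.6
eef_pos: [541.3, -275.2, 131.1]
tool_rot: [-3.141, -0.002, 1.289]
force: [0.2, 0.9, 0.8]
width: 85.5
gripper_force: 0.0
```

Request:
{"fn": "arm_command", "kwargs": {
  "deltas": [
    {"dx": -0.0035, "dy": -0.049, "dz": -0.01, "jaw": 1},
    {"dx": -0.0035, "dy": -0.049, "dz": -0.01, "jaw": 1},
    {"dx": -0.0035, "dy": -0.049, "dz": -0.03, "jaw": 1},
    {"dx": -0.0035, "dy": -0.049, "dz": -0.05, "jaw": 1},
    {"dx": -0.0035, "dy": -0.049, "dz": -0.07, "jaw": 1},
    {"dx": -0.0035, "dy": -0.049, "dz": -0.07, "jaw": 1},
    {"dx": -0.0035, "dy": -0.049, "dz": -0.07, "jaw": 0.12},
    {"dx": -0.0035, "dy": -0.049, "dz": -0.07, "jaw": 0.12},
    {"dx": -0.0035, "dy": -0.049, "dz": -0.07, "jaw": 0.12},
    {"dx": -0.0035, "dy": -0.049, "dz": -0.07, "jaw": 0.12},
    {"dx": -0.0035, "dy": -0.049, "dz": -0.07, "jaw": 0.12},
    {"dx": -0.0035, "dy": -0.049, "dz": -0.07, "jaw": 0.12}
  ]
}}

```text
invalid input at $.deltas[0]: expected keys dx, dy, dz, yaw, jaw
```

Request:
{"fn": "arm_command", "kwargs": {
  "deltas": [
    {"dx": -0.0035, "dy": -0.049, "dz": -0.01, "yaw": 0, "jaw": 1},
    {"dx": -0.0035, "dy": -0.049, "dz": -0.01, "yaw": 0, "jaw": 1},
    {"dx": -0.0035, "dy": -0.049, "dz": -0.03, "yaw": 0, "jaw": 1},
    {"dx": -0.0035, "dy": -0.049, "dz": -0.05, "yaw": 0, "jaw": 1},
    {"dx": -0.0035, "dy": -0.049, "dz": -0.07, "yaw": 0, "jaw": 1},
    {"dx": -0.0035, "dy": -0.049, "dz": -0.07, "yaw": 0, "jaw": 1},
    {"dx": -0.0035, "dy": -0.049, "dz": -0.07, "yaw": 0, "jaw": 0.3},
    {"dx": -0.0035, "dy": -0.049, "dz": -0.07, "yaw": 0, "jaw": 0.3},
    {"dx": -0.0035, "dy": -0.049, "dz": -0.07, "yaw": 0, "jaw": 0.3},
    {"dx": -0.0035, "dy": -0.049, "dz": -0.07, "yaw": 0, "jaw": 0.3},
    {"dx": -0.0035, "dy": -0.049, "dz": -0.07, "yaw": 0, "jaw": 0.3}
  ]
}}

```text
clock: 3.7
eef_pos: [537.5, -326.0, 61.8]
tool_rot: [3.141, 0.0, 1.287]
force: [0.2, 0.9, -0.1]
width: 25.9
gripper_force: 0.0
```

```bash
python3 - <<'E'
from m import *
im,d=grab('top');s,ds=grab('side')
g=lambda a:np.clip(a.astype(float)*1.7,0,255).astype(np.uint8)
out=np.hstack([cv2.resize(g(im[170:260,370:470]),(400,360)),cv2.resize(g(s[230:330,350:450]),(360,360))]);save(out,'g1.png')
E
```

```text
(no output)
```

View pics/g1.png

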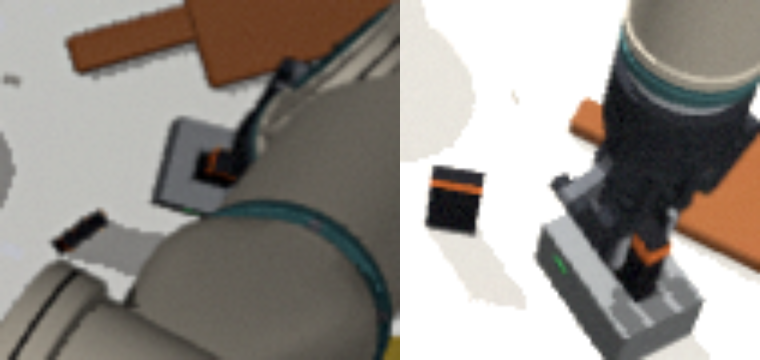

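The fingers straddle the battery in the charger (battery at about (215,165) in the left half and (650,245) in the right), clear of everything else. Next I grip and lift.

Request:
{"fn": "arm_command", "kwargs": {
  "deltas": [
    {"dx": 0, "dy": 0, "dz": 0, "yaw": 0, "jaw": 0.1},
    {"dx": 0, "dy": 0, "dz": 0, "yaw": 0, "jaw": 0.1},
    {"dx": 0, "dy": 0, "dz": 0, "yaw": 0, "jaw": 0.0},
    {"dx": 0, "dy": 0, "dz": 0, "yaw": 0, "jaw": 0.0},
    {"dx": 0, "dy": 0, "dz": 0, "yaw": 0, "jaw": 0},
    {"dx": 0, "dy": 0, "dz": 0.02, "yaw": 0, "jaw": 0},
    {"dx": 0, "dy": 0, "dz": 0.045, "yaw": 0, "jaw": 0},
    {"dx": 0, "dy": 0, "dz": 0.09, "yaw": 0, "jaw": 0},
    {"dx": 0, "dy": 0, "dz": 0.13, "yaw": 0, "jaw": 0},
    {"dx": 0, "dy": 0, "dz": 0.15, "yaw": 0, "jaw": 0},
    {"dx": 0, "dy": 0, "dz": 0.15, "yaw": 0, "jaw": 0},
    {"dx": 0, "dy": 0, "dz": 0.15, "yaw": 0, "jaw": 0}
  ]
}}

```text
clock: 5.0
eef_pos: [536.7, -325.0, 210.2]
tool_rot: [-3.14, -0.001, 1.288]
force: [0.5, 0.1, -2.8]
width: 15.5
gripper_force: 59.6
```

Request:
{"fn": "arm_command", "kwargs": {
  "deltas": [
    {"dx": 0.01, "dy": 0.04, "dz": 0, "yaw": 0, "jaw": 0},
    {"dx": 0.02, "dy": 0.085, "dz": 0, "yaw": 2, "jaw": 0},
    {"dx": 0.03, "dy": 0.13, "dz": 0, "yaw": 4, "jaw": 0},
    {"dx": 0.04, "dy": 0.175, "dz": 0, "yaw": 6, "jaw": 0},
    {"dx": 0.052, "dy": 0.22, "dz": 0, "yaw": 8, "jaw": 0},
    {"dx": 0.052, "dy": 0.265, "dz": 0, "yaw": 10, "jaw": 0},
    {"dx": 0.052, "dy": 0.31, "dz": 0, "yaw": 12, "jaw": 0},
    {"dx": 0.052, "dy": 0.355, "dz": 0, "yaw": 14, "jaw": 0},
    {"dx": 0.052, "dy": 0.4, "dz": 0, "yaw": 14.7, "jaw": 0},
    {"dx": 0.052, "dy": 0.43, "dz": 0, "yaw": 14.7, "jaw": 0},
    {"dx": 0.052, "dy": 0.448, "dz": 0, "yaw": 14.7, "jaw": 0},
    {"dx": 0.052, "dy": 0.448, "dz": 0, "yaw": 14.7, "jaw": 0},
    {"dx": 0.052, "dy": 0.448, "dz": 0, "yaw": 14.7, "jaw": 0},
    {"dx": 0.052, "dy": 0.448, "dz": -0.03, "yaw": 14.7, "jaw": 0},
    {"dx": 0.052, "dy": 0.448, "dz": -0.06, "yaw": 14.7, "jaw": 0},
    {"dx": 0.052, "dy": 0.448, "dz": -0.06, "yaw": 14.7, "jaw": 0},
    {"dx": 0.052, "dy": 0.448, "dz": -0.06, "yaw": 14.7, "jaw": 0}
  ]
}}

```text
clock: 6.7
eef_pos: [589.4, 119.8, 151.3]
tool_rot: [-3.141, 0.001, 1.541]
force: [0.9, 0.2, -1.5]
width: 15.2
gripper_force: 59.4
```

```bash
python3 - <<'E'
from m import *
im,d=grab('top');s,ds=grab('side');st=read_state();print(st['eef_pos'],st['tool_rot'])
g=lambda a:np.clip(a.astype(float)*1.7,0,255).astype(np.uint8)
out=np.hstack([cv2.resize(g(im[150:250,225:325]),(400,400)),cv2.resize(g(s[125:225,250:350]),(400,400))]);save(out,'g2.png')
E
```

```text
[590.60786844 120.92627409 152.74044795] [3.13897492e+00 6.09004450e-05 1.54230303e+00]
```

View pics/g2.png

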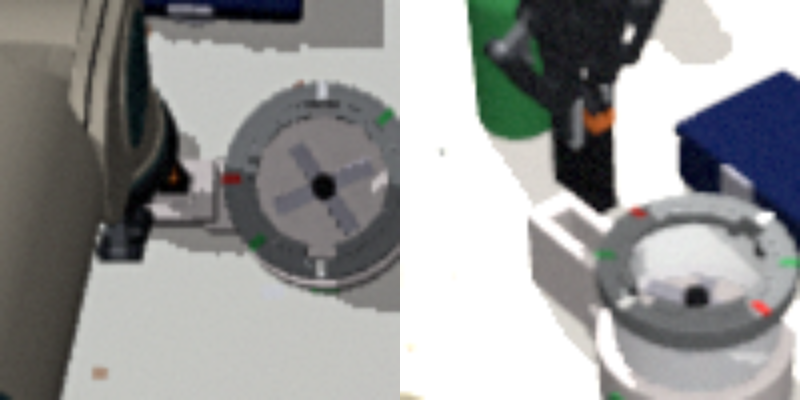

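The battery hangs upright over the slot, its lower corners at about (555,175) and (613,208) in the crop. I'll measure where it sits in the hand.

```bash
python3 - <<'E'
from m import *
s,ds=load('side');P=full('side',ds)
print(np.mean([read_state()['eef_pos'] for _ in range(5)],0))
m=(s.max(2)<60);m[:160]=0;m[180:]=0;m[:,:286]=0;m[:,310:]=0
k,l,st,ce=cv2.connectedComponentsWithStats(m.astype(np.uint8));i=1+np.argmax(st[1:,4]);m=l==i;print(st[i])
Q=P[m];print('x,y,z med',np.median(Q,0).round(1), 'x pct',np.percentile(Q[:,0],[10,25,50,75,90]).round(1))
o=None
for v in range(160,180):
    c=np.where(m[v])[0]
    if len(c):
        r=[]
        for u in(c[0]-.5,c[-1]+.5):
            o,q=rays('side',[(u,v)]);t=(581.5-o[0])/q[0,0];r.append((o+q[0]*t)[1:].round(1))
        print(v,c[0],c[-1],*r)
b=np.array([(c,np.where(m[:,c])[0].max()+.5) for c in range(286,310) if m[:,c].any()])
for z in(98,):print(np.c_[b,on_plane('side',b,z)[:,:2]].round(1))
E
```

```text
[590.60786844 120.92627409 152.74044795]
[288 160  16  18 213]
x,y,z med [583.9 106.7 126.9] x pct [582.1 582.9 583.9 585.2 591. ]
160 288 302 [142.2 135.3] [ 81.  172.6]
161 288 302 [142.5 131.7] [ 81.1 169.2]
162 288 302 [142.7 128.1] [ 81.2 165.9]
163 288 302 [143.  124.5] [ 81.4 162.5]
164 288 302 [143.3 120.8] [ 81.5 159.2]
165 289 302 [139.2 119.8] [ 81.6 155.8]
166 289 302 [139.5 116.2] [ 81.7 152.4]
167 289 302 [139.8 112.5] [ 81.8 149. ]
168 289 302 [140.  108.8] [ 82.  145.5]
169 289 302 [140.3 105.1] [ 82.1 142.1]
170 290 302 [136.2 104.1] [ 82.2 138.6]
171 291 302 [132.1 103.2] [ 82.3 135.1]
172 292 303 [128.  102.2] [ 78.5 134.2]
173 294 303 [119.7 104.1] [ 78.6 130.7]
174 295 303 [115.6 103.1] [ 78.7 127.2]
175 296 303 [111.6 102.2] [ 78.8 123.6]
176 298 303 [103.4 104. ] [ 78.9 120.1]
177 299 301 [ 99.4 103.1] [ 87.1 111.2]
[[288.  164.5 597.7 162.1]
 [289.  169.5 586.2 144.2]
 [290.  170.5 585.5 139.2]
 [291.  171.5 584.8 134.3]
 [292.  172.5 584.2 129.3]
 [293.  172.5 586.1 127.5]
 [294.  173.5 585.5 122.6]
 [295.  174.5 584.8 117.7]
 [296.  175.5 584.1 112.8]
 [297.  175.5 586.1 111. ]
 [298.  176.5 585.4 106.2]
 [299.  177.5 584.8 101.4]
 [300.  177.5 586.7  99.6]
 [301.  177.5 588.7  97.8]
 [302.  176.5 593.3  98.9]
 [303.  176.5 595.2  97.1]]
```

Request:
{"fn": "arm_command", "kwargs": {
  "deltas": [
    {"dx": 0, "dy": 0, "dz": -0.012, "yaw": 0, "jaw": 0},
    {"dx": 0, "dy": 0, "dz": -0.024, "yaw": 0, "jaw": 0},
    {"dx": 0, "dy": 0, "dz": -0.024, "yaw": 0, "jaw": 0},
    {"dx": 0, "dy": 0, "dz": -0.024, "yaw": 0, "jaw": 0}
  ]
}}

```text
clock: 7.2
eef_pos: [588.9, 122.2, 126.7]
tool_rot: [-3.141, 0.0, 1.544]
force: [0.7, 0.1, -1.9]
width: 15.3
gripper_force: 59.5
```

```bash
cat > b.py <<'E'
from m import *
S=[];D=[];E=[];W=[]
for _ in range(8):
    s,ds=get_image('side');S.append(s.astype(float));D.append(ds);st=read_state();E.append(st['eef_pos']);W.append(np.r_[st['force'],st['tool_rot'][2]])
s=np.mean(S,0);ds=np.median(D,0);np.save('s8.npy',s);np.save('d8.npy',ds)
print('eef',np.mean(E,0).round(2),np.std(E,0).round(2),np.mean(W,0).round(3))
c=s[145:205,270:330];c=np.clip(cv2.resize(c,(600,600),interpolation=cv2.INTER_CUBIC)*1.6,0,255).astype(np.uint8)
E
python3 - <<'E'
from b import *
save(c,'g3.png')
E
```

```text
eef [589.5  122.25 127.46] [0.1  0.02 0.14] [-0.123 -0.069 -1.549  1.544]
```

View pics/g3.png

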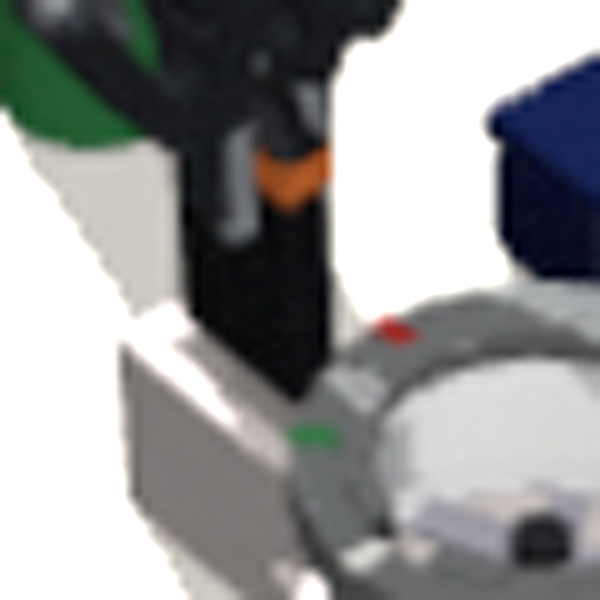

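The battery's bottom is about 8 mm above the block, with corners at crop (188,320), near (298,400) and right edge x≈330.

```bash
python3 - <<'E'
from m import *
f=lambda p:(270+p[0]/10-.5,145+p[1]/10-.5)
for z in(72,73.7,75):print(z,on_plane('side',[f(p) for p in((188,320),(298,400),(330,375))],z)[:,:2].round(1))
s=np.load('s8.npy').mean(2)
for v in range(165,180,2): # subpixel vertical edges
    r=s[v]
    print(v,r[284:292].round(0),r[298:307].round(0))
a=np.radians(-1.5);R=np.array([[np.cos(a),-np.sin(a)],[np.sin(a),np.cos(a)]])
# predicted pixel of corners for battery centred at slot (side frame)
p=camera_params('side');K=p['camera_matrix'];E=np.linalg.inv(p['extrinsics'])
for c in((589.2,122.1),(589.5,122.25),(589.5,119.5),(589.5,125)):
    pts=[]
    for dx,dy in((-8,25),(-8,-25),(8,-25)):
        w=np.r_[np.array(c)+R@[dx,dy],73.7];q=(E@np.r_[w,1])[:3];n=q[:2]/q[2];n=n*(1+p['k1']*(n@n));pts.append((K[:2,:2]@n+K[:2,2]).round(2))
    print(c,*pts)
E
```

```text
72 [[584.2 146.8]
 [585.2 101.7]
 [598.1 103.3]]
73.7 [[583.  145.3]
 [584.  100.3]
 [596.9 101.9]]
75 [[582.2 144.1]
 [583.1  99.3]
 [596.  100.8]]
165 [126. 126. 125.  95.  14.  16.  16.  18.] [ 39.  39.  20.  12.  56. 145. 193. 192. 193.]
167 [127. 126. 126.  98.  16.   9.  12.  24.] [  9.   9.   9.  12.  44. 142. 192. 193. 193.]
169 [126. 126. 126. 100.  27.  10.   9.  10.] [  8.  10.   9.  10.  42. 142. 193. 192. 193.]
171 [126. 126. 126. 104.  46.   9.   9.   8.] [ 10.  10.  10.  10.  30. 139. 192. 192. 193.]
173 [126. 126. 126. 106.  50.   9.   9.   6.] [  9.  10.  10.  10.  16.  89. 161. 193. 193.]
175 [126. 135. 156. 149.  90.  11.   8.   8.] [ 10.  12.  11.  10.  12.  89. 126. 161. 194.]
177 [178. 182. 182. 182. 162. 101.  23.   7.] [ 11.  12.  11.  11.  12.  89. 126. 126. 127.]
179 [181. 181. 170. 139. 109.  95.  84.  62.] [  8.  10.  10.   8.  12.  76. 100.  82.  72.]
(589.2, 122.1) [287.49 176.33] [299.08 185.66] [303.62 182.99]
(589.5, 122.25) [287.54 176.26] [299.13 185.58] [303.67 182.91]
(589.5, 119.5) [288.19 176.75] [299.8  186.09] [304.34 183.42]
(589.5, 125) [286.9  175.77] [298.45 185.07] [302.99 182.4 ]
```

Request:
{"fn": "arm_command", "kwargs": {
  "deltas": [
    {"dx": 0, "dy": 0, "dz": -0.004, "yaw": 0, "jaw": 0},
    {"dx": 0, "dy": 0, "dz": -0.007, "yaw": 0, "jaw": 0},
    {"dx": 0, "dy": 0, "dz": -0.009, "yaw": 0, "jaw": 0},
    {"dx": 0, "dy": 0, "dz": -0.011, "yaw": 0, "jaw": 0},
    {"dx": 0, "dy": 0, "dz": -0.013, "yaw": 0, "jaw": 0},
    {"dx": 0, "dy": 0, "dz": -0.013, "yaw": 0, "jaw": 0}
  ]
}}

```text
clock: 8.2
eef_pos: [589.1, 122.2, 113.9]
tool_rot: [-3.141, 0.0, 1.544]
force: [-0.0, -0.3, -1.6]
width: 15.1
gripper_force: 59.5
```

```bash
python3 -c "from b import *"
```

```text
eef [589.35 122.21 114.29] [0.06 0.02 0.1 ] [ 0.062  0.318 -1.513  1.544]
```

Request:
{"fn": "arm_command", "kwargs": {
  "deltas": [
    {"dx": 0, "dy": 0, "dz": -0.003, "yaw": 0, "jaw": 0},
    {"dx": 0, "dy": 0, "dz": -0.006, "yaw": 0, "jaw": 0},
    {"dx": 0, "dy": 0, "dz": -0.009, "yaw": 0, "jaw": 0},
    {"dx": 0, "dy": 0, "dz": -0.012, "yaw": 0, "jaw": 0},
    {"dx": 0, "dy": 0, "dz": -0.012, "yaw": 0, "jaw": 0}
  ]
}}

```text
clock: 9.1
eef_pos: [588.9, 122.2, 101.6]
tool_rot: [-3.141, 0.0, 1.544]
force: [0.6, -0.3, -1.0]
width: 15.0
gripper_force: 59.5
```

Request:
{"fn": "arm_command", "kwargs": {
  "deltas": [
    {"dx": 0, "dy": 0, "dz": -0.006, "yaw": 0, "jaw": 0},
    {"dx": 0, "dy": 0, "dz": -0.012, "yaw": 0, "jaw": 0},
    {"dx": 0, "dy": 0, "dz": -0.018, "yaw": 0, "jaw": 0},
    {"dx": 0, "dy": 0, "dz": -0.022, "yaw": 0, "jaw": 0},
    {"dx": 0, "dy": 0, "dz": -0.025, "yaw": 0, "jaw": 0},
    {"dx": 0, "dy": 0, "dz": -0.027, "yaw": 0, "jaw": 0},
    {"dx": 0, "dy": 0, "dz": -0.029, "yaw": 0, "jaw": 0},
    {"dx": 0, "dy": 0, "dz": -0.029, "yaw": 0, "jaw": 0}
  ]
}}

```text
clock: 9.9
eef_pos: [589.6, 122.2, 73.5]
tool_rot: [3.141, -0.0, 1.544]
force: [-0.9, -0.6, -0.8]
width: 15.4
gripper_force: 59.5
```

Request:
{"fn": "arm_command", "kwargs": {
  "deltas": [
    {"dx": 0, "dy": 0, "dz": -0.0015, "yaw": 0, "jaw": 0},
    {"dx": 0, "dy": 0, "dz": -0.003, "yaw": 0, "jaw": 0},
    {"dx": 0, "dy": 0, "dz": -0.003, "yaw": 0, "jaw": 0}
  ]
}}

```text
clock: 10.2
eef_pos: [589.7, 122.2, 73.4]
tool_rot: [3.14, -0.001, 1.544]
force: [-5.2, -0.8, 21.7]
width: 15.0
gripper_force: 62.9
```

```bash
python3 -c "from b import *"
```

```text
eef [589.73 122.15  73.38] [0.02 0.02 0.01] [-5.763 -0.788 21.691  1.544]
```

Bottomed at 22 N with the TCP at z = 73.4, which matches the underside at z = 20. Now I release and rise.

Request:
{"fn": "arm_command", "kwargs": {
  "deltas": [
    {"dx": 0, "dy": 0, "dz": 0.001, "yaw": 0, "jaw": 0},
    {"dx": 0, "dy": 0, "dz": 0.002, "yaw": 0, "jaw": 0.5},
    {"dx": 0, "dy": 0, "dz": 0.002, "yaw": 0, "jaw": 0.6},
    {"dx": 0, "dy": 0, "dz": 0.002, "yaw": 0, "jaw": 0.6},
    {"dx": 0, "dy": 0, "dz": 0.002, "yaw": 0, "jaw": 0.6},
    {"dx": 0, "dy": 0, "dz": 0.02, "yaw": 0, "jaw": 0.6},
    {"dx": 0, "dy": 0, "dz": 0.06, "yaw": 0, "jaw": 0.6},
    {"dx": 0, "dy": 0, "dz": 0.1, "yaw": 0, "jaw": 0.7},
    {"dx": -0.02, "dy": 0.02, "dz": 0.12, "yaw": 4, "jaw": 1},
    {"dx": -0.05, "dy": 0.06, "dz": 0.12, "yaw": 12, "jaw": 1},
    {"dx": -0.08, "dy": 0.1, "dz": 0.12, "yaw": 20, "jaw": 1},
    {"dx": -0.11, "dy": 0.14, "dz": 0.1, "yaw": 28, "jaw": 1},
    {"dx": -0.118, "dy": 0.159, "dz": 0.08, "yaw": 36, "jaw": 1},
    {"dx": -0.118, "dy": 0.159, "dz": 0.06, "yaw": 44, "jaw": 1},
    {"dx": -0.118, "dy": 0.159, "dz": 0.04, "yaw": 45.9, "jaw": 1},
    {"dx": -0.118, "dy": 0.159, "dz": 0.04, "yaw": 45.9, "jaw": 1},
    {"dx": -0.118, "dy": 0.159, "dz": 0.04, "yaw": 45.9, "jaw": 1}
  ]
}}

```text
clock: 12.3
eef_pos: [471.4, 280.8, 110.2]
tool_rot: [-3.141, 0.0, 2.344]
force: [-0.2, 0.0, -0.0]
width: 85.4
gripper_force: 0.0
```

```bash
python3 - <<'E'
from b import *
im=cv2.imread('pics/top0.png')[:,:,::-1].astype(int);R,G,B=im[...,0],im[...,1],im[...,2]
m=(R>1.6*G)&(R>60);m[:215]=0;m[270:]=0;m[:,:180]=0;m[:,240:]=0
x=on_plane('top',np.argwhere(m)[:,::-1],50)[:,:2];q=x-x.mean(0);w,v=np.linalg.eigh(q.T@q);print('pca',len(x),x.mean(0),np.degrees(np.arctan2(v[1,1],v[0,1]))%180)
t=on_plane('top',[(221.2,229.2),(197,254.3)],20);e=t[0]-t[1];print('tips',t[:,:2].round(1),np.degrees(np.arctan2(e[1],e[0]))%180)
t,_=grab('top')
# battery seated check (side): dark/orange band top z
P=full('side',ds);mm=near(P,(589.5,122.5),32)&(P[...,2]>80);print('batt top z',np.percentile(P[mm][:,2],[50,90,97]).round(1),mm.sum(),np.median(P[mm],0).round(1))
g=lambda a:np.clip(a.astype(float)*1.7,0,255).astype(np.uint8)
save(np.hstack([cv2.resize(g(s[130:230,210:350]),(560,400)),cv2.resize(g(t[200:300,170:230]),(240,400))]),'g4.png')
E
```

```text
eef [471.9  281.33 111.04] [0.21 0.1  0.18] [ 0.183 -0.053  0.317  2.344]
pca 156 [472.33893881 280.45043145] 136.13934362023602
tips [[506.  246.4]
 [437.4 313.9]] 135.43553436890235
batt top z [101.4 106.3 106.7] 176 [584.1 116.  101.4]
```

View pics/g4.png

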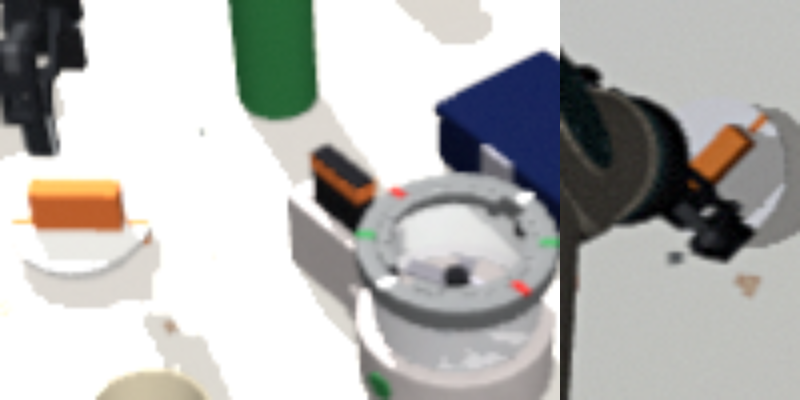

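The battery is home and upright: top at z ≈ 106.5, crop (345,175). The lid is undisturbed, with its bar at (75,205), below the open fingers.

Request:
{"fn": "arm_command", "kwargs": {
  "deltas": [
    {"dx": 0, "dy": 0, "dz": -0.03, "yaw": 1, "jaw": 1},
    {"dx": 0, "dy": 0, "dz": -0.06, "yaw": 1, "jaw": 1},
    {"dx": 0, "dy": 0, "dz": -0.083, "yaw": 1, "jaw": 1},
    {"dx": 0, "dy": 0, "dz": -0.083, "yaw": 1, "jaw": 1},
    {"dx": 0, "dy": 0, "dz": -0.083, "yaw": 1, "jaw": 0.4},
    {"dx": 0, "dy": 0, "dz": -0.083, "yaw": 1, "jaw": 0.3},
    {"dx": 0, "dy": 0, "dz": -0.083, "yaw": 1, "jaw": 0.1},
    {"dx": 0, "dy": 0, "dz": -0.083, "yaw": 1, "jaw": 0},
    {"dx": 0, "dy": 0, "dz": -0.083, "yaw": 1, "jaw": 0},
    {"dx": 0, "dy": 0, "dz": -0.083, "yaw": 1, "jaw": 0},
    {"dx": 0, "dy": 0, "dz": -0.083, "yaw": 1, "jaw": 0}
  ]
}}

```text
clock: 13.85
eef_pos: [472.0, 281.7, 28.2]
tool_rot: [3.14, 0.0, 2.363]
force: [-0.4, -0.3, 6.1]
width: 16.6
gripper_force: 60.4
```

```bash
python3 -c "from b import *"
```

```text
eef [471.96 281.67  28.22] [0.01 0.01 0.01] [-0.448  0.247  6.527  2.363]
```

Request:
{"fn": "arm_command", "kwargs": {
  "deltas": [
    {"dx": 0, "dy": 0, "dz": 0.03, "yaw": 0, "jaw": 0},
    {"dx": 0, "dy": 0, "dz": 0.07, "yaw": 0, "jaw": 0},
    {"dx": 0, "dy": 0, "dz": 0.11, "yaw": 0, "jaw": 0},
    {"dx": 0, "dy": 0, "dz": 0.145, "yaw": 0, "jaw": 0},
    {"dx": 0.012, "dy": -0.03, "dz": 0.155, "yaw": 4, "jaw": 0},
    {"dx": 0.029, "dy": -0.07, "dz": 0.155, "yaw": 10, "jaw": 0},
    {"dx": 0.046, "dy": -0.11, "dz": 0.155, "yaw": 16, "jaw": 0},
    {"dx": 0.063, "dy": -0.15, "dz": 0.155, "yaw": 22, "jaw": 0},
    {"dx": 0.08, "dy": -0.19, "dz": 0.155, "yaw": 28, "jaw": 0},
    {"dx": 0.097, "dy": -0.23, "dz": 0.155, "yaw": 35, "jaw": 0},
    {"dx": 0.11, "dy": -0.26, "dz": 0.155, "yaw": 40, "jaw": 0},
    {"dx": 0.1146, "dy": -0.274, "dz": 0.15, "yaw": 43.1, "jaw": 0},
    {"dx": 0.1146, "dy": -0.274, "dz": 0.14, "yaw": 43.1, "jaw": 0},
    {"dx": 0.1146, "dy": -0.274, "dz": 0.14, "yaw": 43.1, "jaw": 0},
    {"dx": 0.1146, "dy": -0.274, "dz": 0.14, "yaw": 43.1, "jaw": 0}
  ]
}}

```text
clock: 15.75
eef_pos: [584.9, 9.4, 166.7]
tool_rot: [3.141, -0.002, 3.117]
force: [-0.7, 0.6, -0.8]
width: 16.7
gripper_force: 59.3
```

```bash
python3 - <<'E'
from b import *
P=full('side',ds);im,_=grab('top')
# cap of held lid: bottom z ~140, cap 154..160
I=s;o=(I[...,0]>1.6*I[...,1])&(I[...,0]>60)
m=near(P,(586,8),62)&(P[...,2]>140)&(P[...,2]<172)&~o&(I.min(2)>90)
Q=P[m];print(len(Q),np.percentile(Q[:,2],[10,50,90]).round(1))
top=abs(P[...,2]-160)<4
ct=cont(m);print('cap',circ(on_plane('side',ct,157)[:,:2],50).round(1),circ(on_plane('side',ct,157)[:,:2]).round(1))
save(np.clip(cv2.resize(s[110:240,260:390],(600,600),interpolation=cv2.INTER_CUBIC)*1.6,0,255).astype(np.uint8),'g5.png')
E
```

```text
eef [585.8    8.47 167.45] [0.21 0.62 0.15] [ 0.099  0.219 -1.002  3.116]
595 [156.7 159.  159.6]
cap [584.8   4.7] [583.5   2.8  47.8]
```

View pics/g5.png

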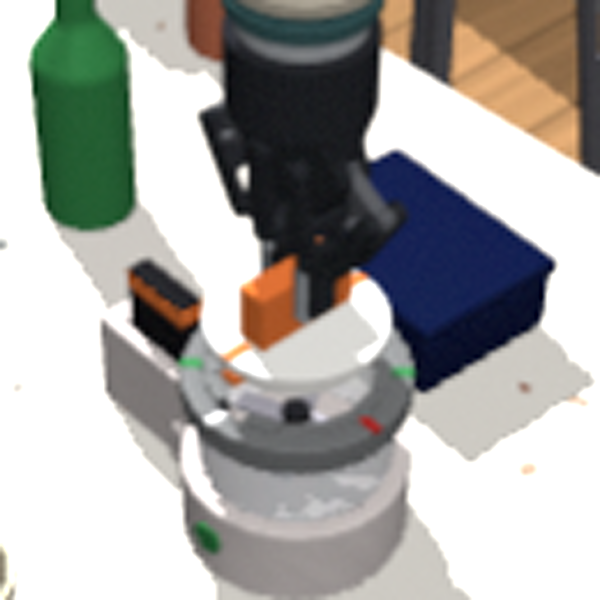

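```bash
python3 - <<'E'
from m import *
s=np.load('s8.npy');I=s;P=full('side',np.load('d8.npy'))
o=((I[...,0]>1.35*I[...,1])&(I[...,0]>60));o[:160]=0;o[200:]=0;o[:,:305]=0;o[:,345:]=0
k,l,st,ce=cv2.connectedComponentsWithStats(o.astype(np.uint8),connectivity=8)
for i in range(1,k):
    print(st[i],ce[i].round(1))
np.set_printoptions(linewidth=200)
f=lambda p:(260+p[0]/4.615-.5,110+p[1]/4.615-.5)
t=on_plane('side',[f((225,358)),f((370,275))],159.2)[:,:2];print(t.round(1),t.mean(0).round(1),np.degrees(np.arctan2(*(t[1]-t[0])[::-1])))
# lower rim of the cap: white/grey boundary by ray columns, z of cap underside 153.2
gr=I.mean(2)
pts=[]
for u in range(312,340):
    c=gr[182:198,u];g=np.diff(c);j=np.argmin(g);pts.append((u,182+j+.5,round(g[j])))
p=np.array(pts);w=on_plane('side',p[:,:2],153.2)[:,:2]
ok=p[:,2]<-35;print(ok.sum(),circ(w[ok],50).round(1));r=np.hypot(*(w-circ(w[ok],50)).T);print(r.round(1))
E
```

```text
[329 161   1   1   1] [329. 161.]
[309 165  17  23 200] [317.7 176.1]
[333 169   7   7  23] [335.1 171.2]
[308 190   5   3  10] [309.7 191.2]
[[535.2   8.5]
 [636.7   3.7]] [586.    6.1] -2.7154483117354893
12 [589.6   7. ]
[49.6 48.1 49.5 48.3 50.1 49.1 48.2 47.4 63.1 62.7 62.3 58.7 58.5 61.8 61.8 45.  45.3 45.6 46.2 46.8 44.3 45.2 46.2 44.4 45.7 67.4 46.  45.2]
```

The lid hangs level over the collar, with index-line tips at crop (225,358) and (370,275). It is centred within about 1 mm and roughly aligned with the gaps, so I lower it.

Request:
{"fn": "arm_command", "kwargs": {
  "deltas": [
    {"dx": 0, "dy": 0, "dz": -0.008, "yaw": 0, "jaw": 0},
    {"dx": 0, "dy": 0, "dz": -0.014, "yaw": 0, "jaw": 0},
    {"dx": 0, "dy": 0, "dz": -0.018, "yaw": 0, "jaw": 0},
    {"dx": 0, "dy": 0, "dz": -0.02, "yaw": 0, "jaw": 0},
    {"dx": 0, "dy": 0, "dz": -0.022, "yaw": 0, "jaw": 0},
    {"dx": 0, "dy": 0, "dz": -0.023, "yaw": 0, "jaw": 0},
    {"dx": 0, "dy": 0, "dz": -0.023, "yaw": 0, "jaw": 0}
  ]
}}

```text
clock: 16.9
eef_pos: [585.9, 7.4, 143.9]
tool_rot: [3.141, -0.0, 3.115]
force: [0.5, 0.4, -3.1]
width: 17.1
gripper_force: 59.2
```

```bash
python3 -c "from b import *"
```

```text
eef [585.95   7.37 144.2 ] [0.01 0.01 0.07] [ 0.679  0.713 -1.699  3.115]
```

Request:
{"fn": "arm_command", "kwargs": {
  "deltas": [
    {"dx": 0.0003, "dy": 0.0003, "dz": -0.002, "yaw": 0, "jaw": 0},
    {"dx": 0.0003, "dy": 0.0003, "dz": -0.004, "yaw": 0, "jaw": 0},
    {"dx": 0.0003, "dy": 0.0003, "dz": -0.006, "yaw": 0, "jaw": 0},
    {"dx": 0.0003, "dy": 0.0003, "dz": -0.006, "yaw": 0, "jaw": 0}
  ]
}}

```text
clock: 17.7
eef_pos: [586.0, 7.4, 137.9]
tool_rot: [-3.141, -0.001, 3.115]
force: [1.1, -1.0, -0.8]
width: 17.2
gripper_force: 59.2
```

Request:
{"fn": "arm_command", "kwargs": {
  "deltas": [
    {"dx": 0, "dy": 0, "dz": -0.0015, "yaw": 0, "jaw": 0},
    {"dx": 0, "dy": 0, "dz": -0.003, "yaw": 0, "jaw": 0},
    {"dx": 0, "dy": 0, "dz": -0.0045, "yaw": 0, "jaw": 0},
    {"dx": 0, "dy": 0, "dz": -0.0045, "yaw": 0, "jaw": 0}
  ]
}}

```text
clock: 18.1
eef_pos: [586.0, 7.4, 134.2]
tool_rot: [-3.141, -0.0, 3.115]
force: [-1.2, -0.8, 4.2]
width: 17.1
gripper_force: 59.9
```

```bash
python3 -c "from b import *"
```

```text
eef [586.08   7.39 134.25] [0.02 0.02 0.01] [-2.317 -0.234  5.595  3.115]
```

Seated: TCP z 134.25 against 134.2 expected, with 5 N contact. Now the clockwise twist, in steps.

Request:
{"fn": "arm_command", "kwargs": {
  "deltas": [
    {"dx": 0, "dy": 0, "dz": 0, "yaw": -3, "jaw": 0},
    {"dx": 0, "dy": 0, "dz": 0, "yaw": -6, "jaw": 0},
    {"dx": 0, "dy": 0, "dz": 0, "yaw": -9, "jaw": 0},
    {"dx": 0, "dy": 0, "dz": 0, "yaw": -12, "jaw": 0},
    {"dx": 0, "dy": 0, "dz": 0, "yaw": -15, "jaw": 0},
    {"dx": 0, "dy": 0, "dz": 0, "yaw": -15, "jaw": 0}
  ]
}}

```text
clock: 19.1
eef_pos: [587.0, 8.8, 134.3]
tool_rot: [3.14, 0.001, 2.854]
force: [-0.0, 2.1, 4.3]
width: 16.8
gripper_force: 60.0
```

```bash
python3 -c "
from b import *
print(read_state()['torque'])"
```

```text
eef [586.94   8.79 134.25] [0.01 0.01 0.01] [-0.21   3.561  5.065  2.855]
[0.69293723 0.06969888 0.03719744]
```

Request:
{"fn": "arm_command", "kwargs": {
  "deltas": [
    {"dx": 0, "dy": -0.0005, "dz": 0, "yaw": -3, "jaw": 0},
    {"dx": 0, "dy": -0.001, "dz": 0, "yaw": -6, "jaw": 0},
    {"dx": 0, "dy": -0.001, "dz": 0, "yaw": -9, "jaw": 0},
    {"dx": 0, "dy": -0.001, "dz": 0, "yaw": -12, "jaw": 0},
    {"dx": 0, "dy": -0.001, "dz": 0, "yaw": -15, "jaw": 0},
    {"dx": 0, "dy": -0.001, "dz": 0, "yaw": -18, "jaw": 0},
    {"dx": 0, "dy": -0.001, "dz": 0, "yaw": -21, "jaw": 0},
    {"dx": 0, "dy": -0.001, "dz": 0, "yaw": -24, "jaw": 0},
    {"dx": 0, "dy": -0.001, "dz": 0, "yaw": -27, "jaw": 0},
    {"dx": 0, "dy": -0.001, "dz": 0, "yaw": -30, "jaw": 0},
    {"dx": 0, "dy": -0.001, "dz": 0, "yaw": -30, "jaw": 0}
  ]
}}

```text
clock: 20.6
eef_pos: [587.9, 7.3, 134.3]
tool_rot: [3.139, 0.002, 2.331]
force: [2.6, 3.7, 4.0]
width: 17.0
gripper_force: 60.0
```

```bash
python3 - <<'E'
from b import *
print(read_state()['torque'])
save(np.clip(cv2.resize(s[120:220,275:375],(600,600),interpolation=cv2.INTER_CUBIC)*1.6,0,255).astype(np.uint8),'g6.png')
E
```

```text
eef [587.9    7.35 134.31] [0.01 0.02 0.02] [4.095 4.033 4.169 2.332]
[ 0.81267432 -0.73447174  0.1095617 ]
```

View pics/g6.png

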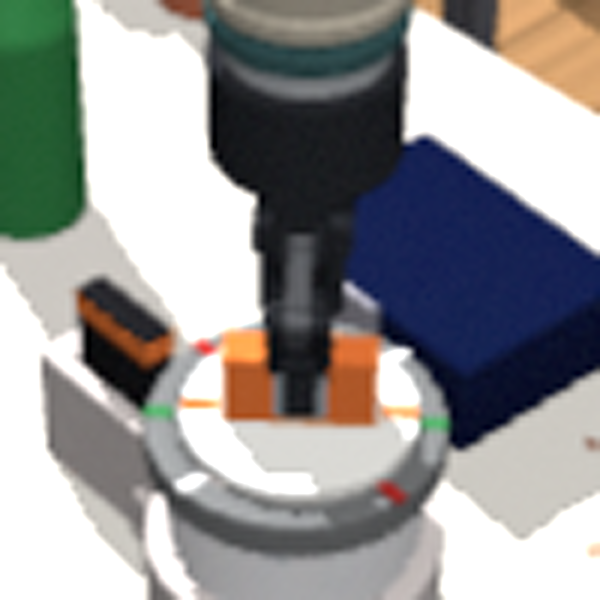

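The bar's index-line tips, at crop (180,403) and (420,413), run parallel to the line through the green marks, at (160,411) and (435,424). The lid is seated, held at half-way, and the battery is still home.

```bash
python3 -c "
from cell import finish_job
print(finish_job())"
```

```text
the job is handed in; nothing more can be done
None
```

I handed the job in at about 21 s: the battery is fully home and upright in the chopper's slot, and the lid is seated, turned about 45° to the green mark and still gripped there; the hand-in returned no verdict.

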